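Load the folding tape stand and hold it plumb

TASK

Set up the folding tape stand that lies on its back: put the small tape roll (not the larger one) over the stand's hub until it lies on the hub's shoulder, then, with the stand still flat, flip the kickstand up and over its centre until it has snapped against its stop. Then take the stand by its handle bar, raise it on its two rubber feet without lifting the feet off the worktop, and finish while holding it plumb by the handle bar with the roll still on its hub: do not let go, because left alone it tips forward on to the kickstand and a colleague is about to clamp the foot. Leave the larger roll, the timer and the petri dish where they are.

Things in the scene. Friction and masses are not known exactly. Their poses are not given: they have to be found in the camera images.
- stand: Folding tape stand, loose, 0.45 to 0.57 kg: 10 mm steel tube, 120 x 205 mm, on its back, handle end away from the robot and to its right. Origin: middle of the foot end, on the feet's back lower edge. +x runs from foot to handle, +y along the foot rail (at first away and to the left), +z out of its front (up while it lies flat). Side tubes at y = +-55 mm, tops at z = 11 mm.
- stand_foot (a point): Same point as the stand's origin: the two rubber feet (12 mm deep in z, at y = +-34 mm) turn on this back edge (the line x = 0, z = 0) as the stand is raised by 90 degrees about it. It then stays on the worktop, +x points up, and the front with hub and kickstand looks to where the foot end pointed.
- stand_handle (a point): Middle of the handle bar, a round steel tube 10 mm thick along the stand's y, straight for 80 mm and free all round; at (200, 0, 24) mm in the stand's frame, so 24 mm above the worktop while the stand lies flat, 200 mm when it stands. The loop is open for 70 mm below it. It can turn between the finger pads.
- hub_seat (a point): Centre of the shoulder face on which the roll comes to lie, at (100, 0, 20) mm in the stand's frame. The shoulder is a black disc 48 mm across; from it the black round hub, 33 mm across, rises 32 mm along the stand's +z, its last 6 mm tapered to 26 mm across.
- hub_mid (a point): Point on the hub's axis 12 mm above the shoulder, at (100, 0, 32) mm in the stand's frame: the roll's middle lies here when the roll is home.
- kickstand_hinge (a point): Hinge point of the kickstand, at (22, -36, 26) mm in the stand's frame; the hinge axis is parallel to the stand's x.
- kickstand_toe (a point): Centre of the round rubber toe (ball, 16 mm across) at the end of the kickstand, a 7 mm steel rod; 95 mm from the hinge. Folded, it lies at (22, 59, 26) mm in the stand's frame, over the foot rail (rail top at z = 11 mm). It can be pinched along the stand's x from above and turns freely between the pads.
- kickstand (a joint): Angle of the kickstand: 0 folded along the foot rail (pointing to the stand's +y), 1.57 straight out of the front, 1.9 against its stop. At angle a the toe lies at y = -36 + 95 cos a, z = 26 + 95 sin a (mm, stand's frame). A toggle spring drives it away from 0.95 rad to whichever side it is on, with at most 0.06 N m; let go past 1.2 rad on the flat stand, it goes to the stop by itself.
- roll: The small roll: grey tape on a cardboard core, 60 mm across, hole 38 mm, 24 mm wide, 0.06 to 0.1 kg, lying flat. Origin: middle of its underside; z is its axis. Either face may go on first.
- roll_mid (a point): Middle of the small roll, on its axis, 12 mm above its underside.
- big_roll: The larger beige tape roll, 80 mm across and 24 mm wide, lying flat; it may swap places with the small roll. Leave alone. Origin: middle of its underside.
- countdown_timer: White countdown timer, 58 x 66 x 15 mm, lying flat. Leave alone. Origin: middle of its underside.
- tube_rack: Blue tube rack, fixed, 158 mm along x, 90 mm along y, 70 mm high, with two tubes standing about 120 mm high. Origin: middle of its underside. Beyond it the room's wall stands at x = 0.66, and over the right side of the worktop a shelf unit hangs from y = -0.40 on, 0.35 m above the top: keep the wrist clear of both.
- mini_centrifuge: Round mini centrifuge, 170 mm across, 100 mm high, standing near the robot on its right; not needed.
- dish: Covered petri dish, 92 mm across, 15 mm high. Leave alone. Origin: middle of its underside.
There are look-alikes about, which are no part of the job. What is shaped like the roll but red or turquoise is not meant.

How it is judged:
On the way, in this order (a step that is already met when the one before it is completed fails the run):
1. the small roll lies home on the hub's shoulder, the stand still flat (distance between roll_mid and hub_mid below 0.006 m and angle between the z axis of roll and the z axis of stand, either way round below 0.12 rad and angle between stand's own z axis and vertical below 0.1 rad and value of joint kickstand below 0.95 rad), for 0.2 s.
2. the kickstand has gone over centre to its stop, the stand still flat and the roll on its hub (value of joint kickstand above 1.82 rad and angle between stand's own z axis and vertical below 0.1 rad and distance between roll_mid and hub_mid below 0.008 m and angle between the z axis of roll and the z axis of stand, either way round below 0.12 rad), for 0.2 s.
At the end, for the whole second after the job is handed in: Stand plumb within 4 degrees on its feet (origin under 8 mm high), at rest; kickstand at its stop (over 1.82 rad); small roll on the hub (its middle within 10 mm of the seated place, axes within 7 degrees); fingers on the stand with over 2 N, within 50 mm of the handle bar's middle, not on the roll (angle between stand's own x axis and vertical below 0.07 rad and height (world z) of stand below 0.008 m and value of joint kickstand above 1.82 rad and distance between roll_mid and hub_mid below 0.01 m and angle between the z axis of roll and the z axis of stand, either way round below 0.12 rad and contact force between the fingers and stand above 2 N and distance between the grasp point and stand_handle below 0.05 m and contact force between the fingers and roll below 0.5 N and angular speed of stand below 0.15 rad/s); the arm keeps its last pose, push and grip.
It fails at once if the stand's feet are lifted off the worktop (over 30 mm) (height (world z) of stand above 0.03 m).
It fails at once if the larger roll is moved more than 30 mm (distance of big_roll from where it was at the start of the episode above 0.03 m).
It fails at once if the timer is moved more than 30 mm (distance of countdown_timer from where it was at the start of the episode above 0.03 m).
It fails at once if the petri dish is moved more than 30 mm (distance of dish from where it was at the start of the episode above 0.03 m).
It also fails if it takes over 72 s, if anything falls off the work surface, if the arm or the gripper's body presses on something with over 40 N, if the wrist force passes 120 N, or if a joint passes its speed limit or range.

ROBOT

A 6-joint arm with a two-finger parallel gripper is mounted at the origin on the work surface; the furniture and walls round the work are solid. World frame = base frame: x ahead of the robot, y to its left, z up, the work surface at z = 0. Lengths are in m, angles in rad, forces in N, time in s.
With the tool pointing down it reaches from about 0.35 to 0.975 m from the base axis. Payload 17.4 kg.
Tool frame: the origin (TCP) lies on the centre line of the jaws, within the pads' length; the fingertips stand 17 mm ahead of it and the grasp point (between the pads) lies 2 mm behind it; z points along the fingers, y is the line along which they close (so a half turn about z gives the same grasp; the last joint's range is limited). The gripper opens to 85 mm and grips with 20 to 120 N. Pads are 22 mm wide; open, the fingers measure 114 mm over their backs; the gripper's body (76 mm by 85 mm) begins 54 mm behind the grasp point. The pads swing forward as they close: fully open they stand 13 mm farther back than shut.
Start: joints at [1.286, 0.116, 1.442, -0, 1.584, -0.038], TCP at [0.165, 0.655, 0.248] pointing down, gripper open.
Joint ranges: [-2.83, 2.83], [-0.83, 2.19], [0.07, 2.5], [-1.14, 4.28], [0.01, 3], [-2.97, 2.97]. Speed limits (rad/s): [1.89, 1.89, 2.22, 3.14, 3.14, 3.14].

INTERFACE

Orientations are given as a unit quaternion [x, y, z, w].
In Python, from rig import ctrl gives the robot as it stands.
- The arm moves only by the shell command python3 -m crank 'ROWS' [OPENING] [FORCE]. ROWS is JSON, a list of rows, each a list of 2 entries, a list of its own where there are three numbers: the shift along the tool's x, y, z normalised to -1 to 1, where 1 is 10 cm, then the turn about the tool's z normalised to -1 to 1, where 1 is 180 degrees. In form: [[[x, y, z], twist], ...]. A call has exactly 10 rows; each row is the pose to reach, as a shift and turn from the pose commanded when the call began, along the tool's axes at that moment, turning the shorter way round; what a row does not reach only later rows make up. A row lasts 1/10 s, in which the tool goes at most 50 mm and 8.59 degrees, less where a joint would pass 70% of its speed; a pose out of reach is approached as far as the arm can. A call with a number of a shift or a turn outside -1 to 1 is refused whole. A call with a gripper value outside its range is refused whole. OPENING is the closure, from -1 (fully open) to 1 (shut), set as the call begins (- or left out, the last holds). The fingers move at their own pace and stop on an object; FORCE is the grip in N (left out, the last holds). Time passes only in rows, so rows that repeat a pose let the fingers close, or fill a call up. It gives the time, the measured TCP pose, the force, the opening and the grip force at its end, in the units of the state.
- ctrl.sense(): the state, without advancing time (a new reading comes with each control period).
- ctrl.read_camera(name): name is "scene" or "top"; returns the picture (400x640x3 uint8, red, green, blue); there is no depth.
- ctrl.calibration(name): a dict with "fovy" (degrees; the focal length in pixels is half the picture's height over the tangent of half this angle, whatever the lens; pixels are square), "cx", "cy" (the principal point, pixels), "rvec" (rotation vector, rad) and "tvec" (3), from world to camera coordinates, as OpenCV has them. Camera axes: x right, y down, z forward; pixel columns grow to the right and rows downward; lengths in m; the calibration is good to about 2 mm. A picture is of the moment at which its call begins. calibration takes no time and is no camera call.
- ctrl.sign_off(): hands the job in; it is judged then, once.
The state is a dict: "clock": time; "joint_positions": joint angles; "dq": joint speeds; "joint_torque": joint torques, N m; "position": TCP position; "tcp_rot": TCP orientation; "wrist_force": force on the tool from outside, world axes, zero at the start; "torque": the same for the moment, N m; "width": opening from 0.0 (shut) to 1.0 (fully open); "gripper_force": force on a finger pad.
Only numpy, scipy, OpenCV 4.12 (cv2) and the standard library are available. Lean on these libraries where they do the work, as an engineer would, in place of code of your own. Each camera call takes 0.05 s, during which the arm holds its last target. There are 200 camera calls.

## Working session

There is one attempt and no reset: what is moved stays moved. The work goes in short steps, Python scripts to look and compute and a shell command to move; the robot and the scene stay as the last step left them, time stands still between calls to the robot, and variables do not carry over. Pictures are saved under pics/ and viewed, at most 13 in all, crops included, and the job is handed in when it is done.

```bash
mkdir -p pics; ls; python3 - <<'E'
from rig import ctrl
import cv2
for n in("scene","top"):
    im=ctrl.read_camera(n); cv2.imwrite(f"pics/{n}0.png",im[:,:,::-1]); print(n,ctrl.calibration(n))
print(ctrl.sense())
E
```

```text
pics
scene {'fovy': 57.113155295038844, 'cx': 313.1462515430507, 'cy': 202.11105464246356, 'rvec': array([ 0.64952418,  2.79971751, -0.87452026]), 'tvec': array([ 0.39255086, -0.08910747,  1.04069099])}
top {'fovy': 57.36653153477324, 'cx': 319.2948022970056, 'cy': 198.28311881677217, 'rvec': array([ 2.19039874, -2.20672937,  0.04942758]), 'tvec': array([-0.05333427,  0.40540398,  1.11729095])}
{'clock': 0.1, 'joint_positions': array([ 1.28613195e+00,  1.16475087e-01,  1.44218017e+00,  1.36471049e-06,
        1.58398327e+00, -3.78080185e-02]), 'dq': array([-0.00149994, -0.00052091, -0.00109007, -0.00026706, -0.00187807,
       -0.00026481]), 'joint_torque': array([ 1.43242316e-03, -7.33676434e+01, -6.33785248e+01,  9.29376324e-05,
        5.00341339e-03,  3.12308839e-05]), 'position': array([0.1649156 , 0.65440158, 0.24762235]), 'tcp_rot': array([ 1.23114999e-01,  9.92392273e-01, -5.16043018e-04, -8.46246875e-05]), 'wrist_force': array([-0.10205118,  0.3667648 , -0.42834268]), 'torque': array([ 0.04005624, -0.01514111,  0.0506076 ]), 'gripper_force': 0.0, 'width': 1.0006230559148535}
```

View pics/top0.png

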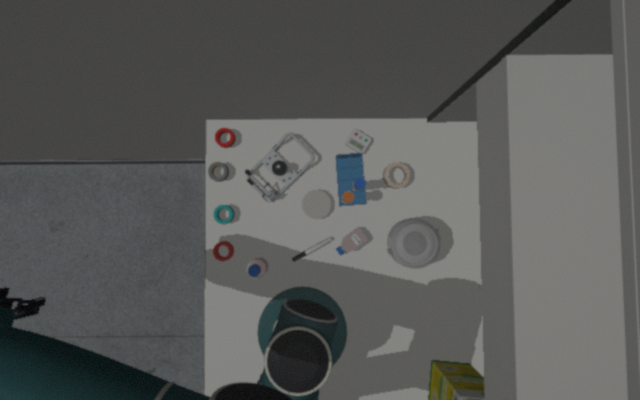

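View pics/scene0.png

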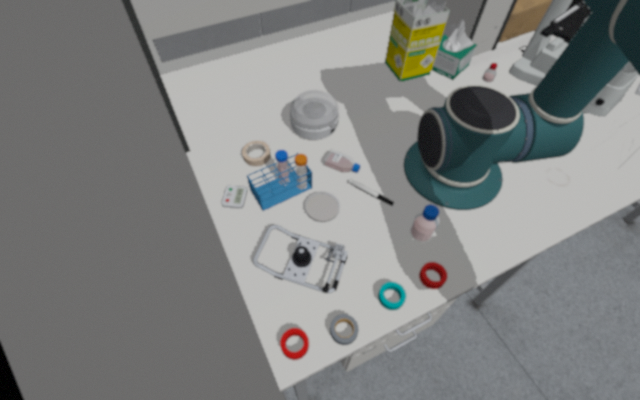

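Candidates by shape in the top view are red (225,138), grey (219,172), turquoise (224,214), red (223,251) and beige (397,175). Only the grey one at top (219,172) / scene (344,330) fits "grey tape on a cardboard core, small". I'll confirm it in an enlarged crop.

```bash
cat > h.py <<'E'
import numpy as np, cv2
from rig import ctrl
C={}
for n in("scene","top"):
    c=ctrl.calibration(n); f=200/np.tan(np.radians(c["fovy"])/2)
    C[n]=(np.array([[f,0,c["cx"]],[0,f,c["cy"]],[0,0,1]]),cv2.Rodrigues(c["rvec"])[0],np.array(c["tvec"]),c["rvec"])
def ray(n,p):
    K,R,t,_=C[n]; return -R.T@t, R.T@np.linalg.inv(K)@np.array([p[0],p[1],1.])
def onz(n,p,z):
    o,d=ray(n,p); return o+d*(z-o[2])/d[2]
def proj(n,P):
    K,R,t,r=C[n]; return cv2.projectPoints(np.array(P,float).reshape(-1,1,3),r,t,K,None)[0][:,0]
def tri(a,b):
    Ps=[C[n][0]@np.c_[C[n][1],C[n][2]] for n in("scene","top")]
    X=cv2.triangulatePoints(Ps[0],Ps[1],np.array(a,float),np.array(b,float))[:,0]; return X[:3]/X[3]
E
python3 - <<'E'
import cv2,numpy as np
from h import *
t=cv2.imread("pics/top0.png");s=cv2.imread("pics/scene0.png")
a=cv2.resize(t[120:220,200:330],None,fx=4,fy=4,interpolation=cv2.INTER_CUBIC)
b=cv2.resize(s[215:365,240:370],None,fx=4,fy=4,interpolation=cv2.INTER_CUBIC)
cv2.imwrite("pics/ca.png",a);cv2.imwrite("pics/cb.png",b)
for n,p,z in [("top",(219,172),.02),("scene",(344,330),.02),("top",(397,175),.02),("top",(279,168),.05),("scene",(302,257),.05)]: print(n,p,onz(n,p,z))
E
```

```text
top (219, 172) [0.48734065 0.25012626 0.02      ]
scene (344, 330) [0.4920864  0.25754749 0.02      ]
top (397, 175) [ 0.47405977 -0.29465851  0.02      ]
top (279, 168) [0.4943991  0.06308927 0.05      ]
scene (302, 257) [0.50502637 0.08028368 0.05      ]
```

View pics/ca.png

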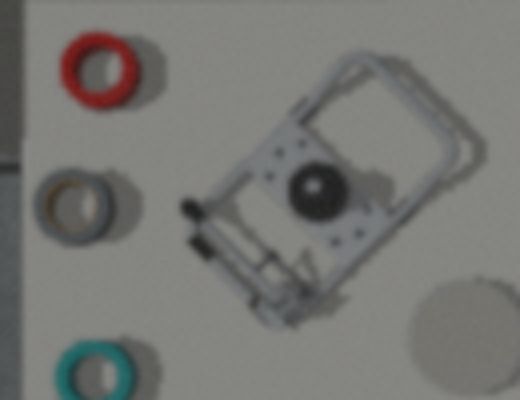

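View pics/cb.png

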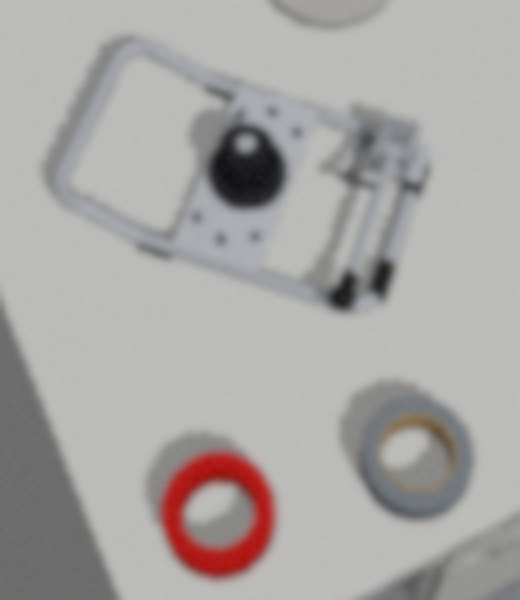

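The crop shows the grey roll with a brown cardboard core at top (219,171.5), the hub at about top (279,167.5), the toe at about (248,172) and the foot at about (251,182). Next I'll measure these.

```bash
cat > m.py <<'E'
from h import *
def blobs(im,mask,box,amin=15):
    x0,y0,x1,y1=box; m=np.zeros_like(mask); m[y0:y1,x0:x1]=mask[y0:y1,x0:x1]
    out=[]
    for c in cv2.findContours(m,cv2.RETR_EXTERNAL,cv2.CHAIN_APPROX_NONE)[0]:
        hcv=cv2.convexHull(c); M=cv2.moments(hcv)
        if M["m00"]>amin: out.append((M["m10"]/M["m00"],M["m01"]/M["m00"],M["m00"],cv2.boundingRect(c)))
    return out
E
python3 - <<'E'
from m import *
t=cv2.imread("pics/top0.png");s=cv2.imread("pics/scene0.png")
np.set_printoptions(linewidth=250)
for n,im,b in(("top",t,(240,125,330,215)),("scene",s,(245,215,350,300))):
    g=im.max(2)
    for th in (50,65): print(n,th,[np.round(v[:3],1).tolist()+[v[3]] for v in blobs(im,(g<th).astype(np.uint8)*255,b,5)])
g=cv2.cvtColor(t,cv2.COLOR_BGR2GRAY); print(g[158:186,206:236])
g=cv2.cvtColor(s,cv2.COLOR_BGR2GRAY); print(g[310:348,324:362])
E
```

```text
top 50 [[247.9, 172.3, 7.0, (246, 171, 5, 4)], [279.2, 167.7, 121.0, (273, 162, 13, 13)]]
top 65 [[250.1, 181.1, 12.5, (248, 179, 6, 5)], [248.1, 172.2, 11.0, (246, 170, 5, 5)], [279.3, 167.6, 144.5, (273, 161, 14, 14)]]
scene 50 [[325.4, 287.8, 12.5, (323, 285, 5, 6)], [334.9, 284.0, 5.5, (334, 282, 3, 5)], [301.1, 257.4, 192.5, (293, 250, 17, 16)]]
scene 65 [[325.2, 287.7, 19.0, (323, 284, 5, 8)], [334.6, 284.1, 13.0, (333, 281, 4, 7)], [301.0, 256.7, 225.0, (293, 248, 17, 18)]]
[[130 134 131 133 133 133 132 133 133 132 133 133 134 133 131 133 132 132 132 132 133 131 133 134 133 132 132 132 133 132]
 [131 133 133 133 132 132 133 133 132 133 132 132 133 132 132 131 133 133 132 133 132 132 133 132 133 133 133 133 133 133]
 [130 132 132 134 132 133 133 131 132 131 131 131 131 129 130 132 132 132 132 132 132 133 132 132 133 133 133 133 132 132]
 [128 133 131 134 130 132 131 128 123 122 120 118 118 118 123 127 129 131 131 131 127 125 126 130 132 132 132 132 132 131]
 [128 133 132 132 132 129 124 118 107 100  98  92  91  95 102 110 116 119 121 120 115 108 109 122 127 128 131 132 132 133]
[... 2322 characters left out ...]
30 132 134 133]
 [126 135 132 133 133 133 132 132 131 128 125 126 124 125 125 125 126 130 130 132 133 132 134 132 132 134 132 133 131 132]
 [127 132 132 133 132 133 132 135 131 133 132 132 132 132 132 132 132 132 132 133 133 131 132 134 132 132 132 134 132 132]
 [127 133 133 131 134 133 132 133 133 133 133 132 132 133 132 131 133 132 133 133 134 133 131 133 132 133 134 133 131 132]
 [127 133 133 132 132 132 133 133 133 132 133 132 133 132 133 133 133 132 133 133 132 133 133 132 133 133 133 133 132 134]]
[[188 189 188 ... 187 187 187]
 [187 188 188 ... 186 188 187]
 [189 187 186 ... 187 187 187]
 ...
 [187 187 187 ... 187 188 186]
 [187 187 188 ... 187 184 179]
 [188 187 187 ... 178 174 166]]
```

```bash
python3 - <<'E'
from m import *
np.set_printoptions(linewidth=250,threshold=99999)
t=cv2.imread("pics/top0.png");s=cv2.imread("pics/scene0.png")
g=cv2.cvtColor(s,cv2.COLOR_BGR2GRAY)
print("row330",g[330,320:368]);print("row325",g[325,320:368]); print("col344",g[308:350,344]); print("col349",g[308:350,349])
for n,im,b,th in(("top",t,(266,154,292,181),80),("scene",s,(286,242,316,274),85)): print(n,[np.round(v[:3],2).tolist()+[v[3]] for v in blobs(im,(im.max(2)<th).astype(np.uint8)*255,b,30)])
print("toe",tri((325.3,287.7),(248,172.2)),"foot",tri((334.7,284.1),(250.1,181.1)))
# handle: by eye from crops
for a,b in (((125,42),(365,58)),((55,185),(465,150)),((90,113),(417,103))):
    A=(240+(a[0]-1.5)/4,215+(a[1]-1.5)/4);B=(200+(b[0]-1.5)/4,120+(b[1]-1.5)/4)
    print("handle",tri(A,B),onz("scene",A,.024),onz("top",B,.024))
print("hub top z.02",onz("top",(279.25,167.65),.02)); print("cam",ray("top",(0,0))[0],ray("scene",(0,0))[0])
E
```

```text
row330 [187 187 187 187 187 184 176 159 141 121 106 108 115 119 129 147 168 179 182 182 181 178 169 161 148 139 137 136 138 136 134 125 114 111 117 119 121 131 154 175 185 187 187 187 187 188 188 187]
row325 [187 187 187 184 173 154 140 136 135 130 123 117 118 120 123 133 150 169 181 185 186 187 188 187 186 182 169 145 129 116 101  91  98 111 119 120 126 144 167 181 186 188 188 188 187 186 187 187]
col344 [187 185 179 166 153 138 126 121 121 119 119 115 111 123 152 174 183 186 184 180 171 161 148 139 135 136 138 136 132 127 120 119 117 115 107 100 120 155 178 186 187 186]
col349 [188 187 187 187 185 182 172 154 133 122 120 118 114 101  88  87  99 116 126 134 135 135 136 136 138 136 135 132 129 125 120 120 115 113 109 126 154 176 185 187 187 187]
top [[279.42, 167.71, 168.0, (272, 161, 16, 15)]]
scene [[301.1, 256.54, 265.0, (292, 247, 19, 20)]]
toe [0.48567559 0.16005089 0.02569073] foot [0.4596306  0.15660182 0.01063998]
handle [0.56191177 0.02555513 0.15228609] [ 0.53224699 -0.04409948  0.024     ] [0.60180904 0.02929869 0.024     ]
handle [ 0.57821251 -0.05340608 -0.15505222] [0.60574629 0.02773113 0.024     ] [ 0.53031331 -0.0468265   0.024     ]
handle [ 0.56871009 -0.01044386  0.01768462] [ 0.5700236  -0.00737363  0.024     ] [ 0.56676929 -0.01035311  0.024     ]
hub top z.02 [0.49934776 0.06562307 0.02      ]
cam [ 0.35425364 -0.05627677  1.13440438] [0.64774515 0.42385939 0.80364389]
```

```bash
python3 - <<'E'
from m import *
print("roll",tri((343.9,329),(218.3,171.5)),onz("scene",(343.9,329),.012),onz("top",(218.3,171.5),.012))
L=np.array([[100,0],[200,0],[22,59],[0,34]])/1000
W=np.array([[.4993,.0656],[.568,-.009],[.4857,.16],[.4596,.1566]])
lc,wc=L.mean(0),W.mean(0);a,b=L-lc,W-wc
y=np.arctan2((a[:,0]*b[:,1]-a[:,1]*b[:,0]).sum(),(a*b).sum());R=np.array([[np.cos(y),-np.sin(y)],[np.sin(y),np.cos(y)]])
o=wc-R@lc; print("yaw",np.degrees(y),"o",o,"res",np.round((W-(o+L@R.T))*1000,1)); print("hub",o+R@[.1,0],"handle",o+R@[.2,0],"toe",o+R@[.022,.059],"hinge",o+R@[.022,-.036])
for n in("top","scene"):
  # sanity: shoulder, hub top
  print(n,proj(n,[[*(o+R@[.1,0]),z] for z in(.02,.052)]))
from scipy.spatial.transform import Rotation as Ro
print(Ro.from_quat(ctrl.sense()["tcp_rot"]).as_matrix())
E
```

```text
roll [0.48980986 0.25418414 0.01296224] [0.48968385 0.25393909 0.012     ] [0.48986078 0.25449232 0.012     ]
yaw -46.47057231240492 o [0.43085074 0.13565126] res [[-0.4  2.5]
 [-0.6  0.4]
 [-3.1 -0.3]
 [ 4.1 -2.5]]
hub [0.49972345 0.06314919] handle [ 0.56859615 -0.00935288] toe [0.48877896 0.1603357 ] hinge [0.41990199 0.09490664]
top [[280.05726741 167.5219574 ]
 [278.90128056 166.13360776]]
scene [[301.23004218 255.86836407]
 [300.88994143 249.57173562]]
[[-9.69685379e-01  2.44356661e-01 -2.95027044e-04]
 [ 2.44356836e-01  9.69684861e-01 -1.00339707e-03]
 [ 4.08965001e-05 -1.04507134e-03 -9.99999453e-01]]
```

```bash
cat > plan.py <<'E'
import sys; from h import *
from scipy.spatial.transform import Rotation as Ro
s=ctrl.sense(); R=Ro.from_quat(s["tcp_rot"]).as_matrix(); t=np.array([float(v) for v in sys.argv[1:4]])
y=np.degrees(np.arctan2(R[1,1],R[0,1])); print("t",round(s["clock"],2),"pos",np.round(s["position"],4),"yaw_y",round(y,2),"shift/10cm",np.round(R.T@(t-s["position"])*10,3),"w",round(s["width"],3),"F",np.round(s["wrist_force"],1))
if len(sys.argv)>4: print("twist",round(-((float(sys.argv[4])-y+180)%360-180)/180,4))
E
A='[[[-0.05,-0.04,0],0],[[-0.15,-0.115,0],0],[[-0.27,-0.2,0],0],[[-0.4,-0.3,0],0],[[-0.53,-0.4,0],0],[[-0.66,-0.5,0],0],[[-0.79,-0.6,0],0],[[-0.9,-0.68,0],0],[[-0.97,-0.73,0],0],[[-1,-0.75,0],0]]'
true
python3 -m crank '[[[-0.05,-0.04,0],-0.03],[[-0.15,-0.115,0],-0.06],[[-0.27,-0.2,0],-0.1],[[-0.4,-0.3,0],-0.14],[[-0.53,-0.4,0],-0.18],[[-0.66,-0.5,0],-0.22],[[-0.79,-0.6,0],-0.26],[[-0.9,-0.68,0],-0.29],[[-0.97,-0.73,0],-0.315],[[-1,-0.75,0],-0.325]]'
python3 plan.py .4898 .2542 .12 134.3
```

```text
clock: 1.1
position: [0.244, 0.5567, 0.2481]
tcp_rot: [-0.379, 0.926, -0.0, -0.0]
wrist_force: [0.2, -0.4, -0.0]
width: 1.001
gripper_force: 0.0
t 1.1 pos [0.244  0.5567 0.2481] yaw_y 134.5 shift/10cm [ 0.367 -3.88   1.282] w 1.001 F [ 0.2 -0.4 -0. ]
twist 0.0011
```

```bash
python3 -m crank '[[[0.01,-0.1,0.03],0],[[0.02,-0.2,0.06],0],[[0.03,-0.3,0.1],0],[[0.04,-0.4,0.13],0],[[0.05,-0.5,0.16],0],[[0.06,-0.6,0.2],0],[[0.07,-0.7,0.23],0],[[0.08,-0.8,0.26],0],[[0.09,-0.9,0.3],0],[[0.09,-1,0.32],0]]' >/dev/null
python3 -m crank '[[[0.01,-0.1,0.03],0],[[0.02,-0.2,0.06],0],[[0.03,-0.3,0.1],0],[[0.04,-0.4,0.13],0],[[0.05,-0.5,0.16],0],[[0.06,-0.6,0.2],0],[[0.07,-0.7,0.23],0],[[0.08,-0.8,0.26],0],[[0.09,-0.9,0.3],0],[[0.09,-1,0.32],0]]' >/dev/null
python3 -m crank '[[[0.01,-0.1,0.03],0],[[0.02,-0.2,0.06],0],[[0.03,-0.3,0.1],0],[[0.04,-0.4,0.13],0],[[0.05,-0.5,0.16],0],[[0.06,-0.6,0.2],0],[[0.07,-0.7,0.23],0],[[0.08,-0.8,0.26],0],[[0.09,-0.9,0.3],0],[[0.09,-1,0.32],0]]' >/dev/null
python3 plan.py .4898 .2542 .02 134.3
```

```text
t 4.1 pos [0.4344 0.3233 0.1518] yaw_y 134.36 shift/10cm [ 0.087 -0.881  1.318] w 0.999 F [-0.5  0.6 -0.2]
twist 0.0003
```

```bash
python3 -m crank '[[[0.02,-0.15,0],0],[[0.03,-0.3,0],0],[[0.05,-0.45,0],0],[[0.06,-0.6,0],0],[[0.07,-0.72,0.1],0],[[0.08,-0.8,0.2],0],[[0.087,-0.85,0.3],0],[[0.087,-0.88,0.4],0],[[0.087,-0.88,0.5],0],[[0.087,-0.88,0.55],0]]' >/dev/null
python3 plan.py .4898 .2542 .02 134.3
python3 -m crank '[[[0,0,0.1],0],[[0,0,0.2],0],[[0,0,0.3],0],[[0,0,0.4],0],[[0,0,0.5],0],[[0,0,0.6],0],[[0,0,0.66],0],[[0,0,0.71],0],[[0,0,0.74],0],[[0,0,0.76],0]]' >/dev/null
python3 plan.py .4898 .2542 .02
python3 -m crank '[[[0,0,0],0],[[0,0,0],0],[[0,0,0],0],[[0,0,0],0],[[0,0,0],0],[[0,0,0],0],[[0,0,0],0],[[0,0,0],0],[[0,0,0],0],[[0,0,0],0]]' 1 30
python3 plan.py .4898 .2542 .02
```

```text
t 5.1 pos [0.4888 0.2551 0.0958] yaw_y 134.38 shift/10cm [-0.002 -0.014  0.758] w 0.997 F [-0.4 -0.7 -0.8]
twist 0.0004
t 6.1 pos [0.4894 0.2551 0.0212] yaw_y 134.36 shift/10cm [ 0.003 -0.009  0.012] w 1.001 F [ 0.1  1.4 -0.2]
clock: 7.1
position: [0.4896, 0.2551, 0.022]
tcp_rot: [-0.378, 0.926, -0.0, 0.0]
wrist_force: [-2.1, -1.0, 5.9]
width: 0.687
gripper_force: 32.5
t 7.1 pos [0.4896 0.2551 0.022 ] yaw_y 134.36 shift/10cm [ 0.005 -0.008  0.02 ] w 0.687 F [-2.1 -1.   5.9]
```

```bash
python3 -m crank '[[[0,0,-0.04],0],[[0,0,-0.12],0],[[0,0,-0.22],0],[[0,0,-0.34],0],[[0,0,-0.46],0],[[0,0,-0.58],0],[[0,0,-0.68],0],[[0,0,-0.75],0],[[0,0,-0.79],0],[[0,0,-0.8],0]]'
python3 plan.py .4995 .0645 .1 134.3
```

```text
clock: 8.1
position: [0.4894, 0.2551, 0.1017]
tcp_rot: [-0.378, 0.926, 0.0, 0.0]
wrist_force: [-0.6, -0.2, -1.9]
width: 0.682
gripper_force: 32.5
t 8.1 pos [0.4894 0.2551 0.1017] yaw_y 134.36 shift/10cm [ 1.26  -1.433  0.016] w 0.682 F [-0.6 -0.2 -1.9]
twist 0.0003
```

```bash
python3 -m crank '[[[0.03,-0.03,0],0],[[0.08,-0.09,0],0],[[0.15,-0.17,0],0],[[0.22,-0.25,0],0],[[0.29,-0.33,0],0],[[0.36,-0.41,0],0],[[0.43,-0.49,0],0],[[0.5,-0.57,0],0],[[0.57,-0.65,0],0],[[0.63,-0.716,0],0]]' >/dev/null
python3 -m crank '[[[0.07,-0.08,0],0],[[0.14,-0.16,0],0],[[0.21,-0.24,0],0],[[0.28,-0.32,0],0],[[0.35,-0.4,0],0],[[0.42,-0.48,0],0],[[0.49,-0.56,0],0],[[0.56,-0.64,0],0],[[0.61,-0.69,0],0],[[0.63,-0.716,0],0]]' >/dev/null
python3 plan.py .4995 .0645 .1
python3 - <<'E'
from m import *
for n in("scene","top"):
    cv2.imwrite(f"pics/{n}1.png",ctrl.read_camera(n)[:,:,::-1])
t=cv2.imread("pics/top1.png")[125:215,240:340];s=cv2.imread("pics/scene1.png")[195:305,240:350]
f=lambda a:cv2.resize(a,(400,400),interpolation=cv2.INTER_CUBIC)
cv2.imwrite("pics/c1.png",np.hstack([cv2.resize(t,(400,360),interpolation=cv2.INTER_CUBIC),cv2.resize(s,(400,400),interpolation=cv2.INTER_CUBIC)[:360]]))
E
```

```text
t 10.1 pos [0.4993 0.0638 0.1013] yaw_y 134.32 shift/10cm [-0.006  0.004  0.013] w 0.684 F [ 0.9  0.5 -1.4]
```

View pics/c1.png

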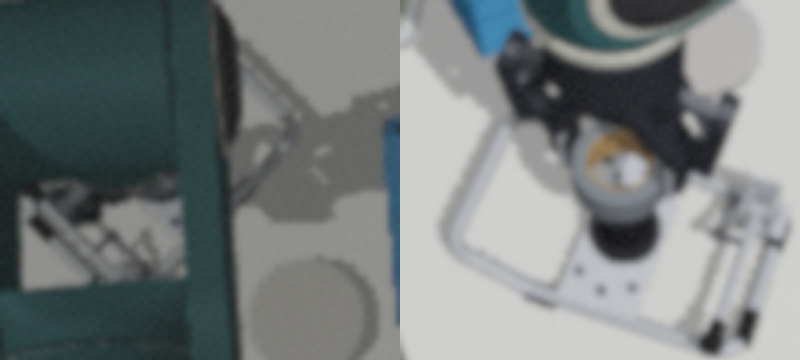

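Top view is blocked by the arm. In the scene crop the roll (about 617,172) hangs over the hub, with its hole around the hub's highlight. I'll compare the measured outlines with the projections of the known sizes.

```bash
python3 - <<'E'
from m import *
a=np.linspace(0,2*np.pi,73)
circ=lambda x,y,z,r:np.c_[x+r*np.cos(a),y+r*np.sin(a),0*a+z]
def ext(n,*cs):
    p=np.vstack([proj(n,circ(*c)) for c in cs]); return np.round([p[:,0].min(),p[:,0].max(),p[:,1].min(),p[:,1].max()],1)
h=(.4995,.0645)
print("hub scene exp",ext("scene",(*h,.02,.024)),"all",ext("scene",(*h,.02,.024),(*h,.046,.0165),(*h,.052,.013)))
print("hub top exp",ext("top",(*h,.02,.024),(*h,.046,.0165),(*h,.052,.013)))
r=(.4993,.0638); print("roll scene exp",ext("scene",(*r,.0793,.03),(*r,.1033,.03)))
s0=cv2.cvtColor(cv2.imread("pics/scene0.png"),6);t0=cv2.cvtColor(cv2.imread("pics/top0.png"),6);s1=cv2.cvtColor(cv2.imread("pics/scene1.png"),6)
print("s0 row259",list(enumerate(s0[259,286:318],286)));print("col301",list(enumerate(s0[242:274,301],242)))
print("t0 row168",list(enumerate(t0[168,266:294],266)));print("col279",list(enumerate(t0[154:184,279],154)))
print("s1 row242",list(enumerate(s1[242,282:320],282)),"row 247",list(enumerate(s1[247,282:320],282)));print("col298",list(enumerate(s1[224:275,298],224)));print("row261",list(enumerate(s1[261,286:318],286)))
E
```

```text
hub scene exp [291.4 311.8 247.2 265.7] all [291.4 311.8 244.8 265.7]
hub top exp [271.8 287.5 159.8 175.4]
roll scene exp [286.8 314.4 226.9 256.3]
s0 row259 [(286, np.uint8(181)), (287, np.uint8(170)), (288, np.uint8(154)), (289, np.uint8(147)), (290, np.uint8(145)), (291, np.uint8(129)), (292, np.uint8(89)), (293, np.uint8(53)), (294, np.uint8(35)), (295, np.uint8(25)), (296, np.uint8(15)), (297, np.uint8(18)), (298, np.uint8(20)), (299, np.uint8(21)), (300, np.uint8(22)), (301, np.uint8(25)), (302, np.uint8(23)), (303, np.uint8(22)), (304, np.uint8(28)), (305, np.uint8(28)), (306, np.uint8(23)), (307, np.uint8(30)), (308, np.uint8(32)), (309, np.uint8(44)), (310, np.uint8(73)), (311, np.uint8(118)), (312, np.uint8(154)), (313, np.uint8(174)), (314, np.uint8(182)), (315, np.uint8(186)), (316, np.uint8(186)), (317, np.uint8(186))]
col301 [(242, np.uint8(155)), (243, np.uint8(147)), (244, np.uint8(143)), (245, np.uint8(130)), (246, np.uint8(94)), (247, np.uint8(71)), (248, np.uint8(100)), (249, np.uint8(135)), (250, np.uint8(155)), (251, np.uint8(152)), (252, np.uint8(130)), (253, n
[... 4483 characters left out ...]
93))]
row261 [(286, np.uint8(191)), (287, np.uint8(174)), (288, np.uint8(168)), (289, np.uint8(178)), (290, np.uint8(185)), (291, np.uint8(174)), (292, np.uint8(144)), (293, np.uint8(96)), (294, np.uint8(55)), (295, np.uint8(39)), (296, np.uint8(32)), (297, np.uint8(27)), (298, np.uint8(26)), (299, np.uint8(25)), (300, np.uint8(25)), (301, np.uint8(31)), (302, np.uint8(32)), (303, np.uint8(25)), (304, np.uint8(31)), (305, np.uint8(32)), (306, np.uint8(37)), (307, np.uint8(40)), (308, np.uint8(48)), (309, np.uint8(72)), (310, np.uint8(116)), (311, np.uint8(162)), (312, np.uint8(188)), (313, np.uint8(200)), (314, np.uint8(204)), (315, np.uint8(206)), (316, np.uint8(207)), (317, np.uint8(206))]
```

```bash
python3 -m crank '[[[-0.01,0.004,0.02],0],[[-0.01,0.004,0.06],0],[[-0.01,0.004,0.12],0],[[-0.01,0.004,0.18],0],[[-0.01,0.004,0.24],0],[[-0.01,0.004,0.29],0],[[-0.01,0.004,0.33],0],[[-0.01,0.004,0.36],0],[[-0.01,0.004,0.39],0],[[-0.01,0.004,0.41],0]]'
python3 plan.py .4998 .0648 .042
```

```text
clock: 11.2
position: [0.4998, 0.0655, 0.0601]
tcp_rot: [-0.378, 0.926, -0.0, -0.0]
wrist_force: [-0.5, 0.1, -0.6]
width: 0.685
gripper_force: 32.5
t 11.2 pos [0.4998 0.0655 0.0601] yaw_y 134.36 shift/10cm [ 0.005 -0.005  0.181] w 0.685 F [-0.5  0.1 -0.6]
```

```bash
python3 -m crank '[[[0,0,0.02],0],[[0,0,0.05],0],[[0,0,0.08],0],[[0,0,0.1],0],[[0,0,0.12],0],[[0,0,0.14],0],[[0,0,0.155],0],[[0,0,0.165],0],[[0,0,0.175],0],[[0,0,0.175],0]]'
python3 plan.py .4998 .0648 .042
```

```text
clock: 12.2
position: [0.4997, 0.0655, 0.0427]
tcp_rot: [-0.378, 0.926, 0.0, -0.0]
wrist_force: [0.2, -1.1, -0.8]
width: 0.68
gripper_force: 32.5
t 12.2 pos [0.4997 0.0655 0.0427] yaw_y 134.36 shift/10cm [ 0.005 -0.006  0.007] w 0.68 F [ 0.2 -1.1 -0.8]
```

Open (the roll drops the last mm), rise, and look.

```bash
python3 -m crank '[[[0,0,0],0],[[0,0,0],0],[[0,0,0],0],[[0,0,0],0],[[0,0,0],0],[[0,0,0],0],[[0,0,-0.1],0],[[0,0,-0.3],0],[[0,0,-0.5],0],[[0,0,-0.7],0]]' -1 30
python3 -m crank '[[[0,0.1,-0.05],0],[[0,0.2,-0.1],0],[[0,0.3,-0.1],0],[[0,0.4,-0.1],0],[[0,0.5,-0.1],0],[[0,0.6,-0.1],0],[[0,0.7,-0.1],0],[[0,0.78,-0.1],0],[[0,0.78,-0.1],0],[[0,0.78,-0.1],0]]' 
python3 - <<'E'
from m import *
for n in("scene","top"):
    cv2.imwrite(f"pics/{n}2.png",ctrl.read_camera(n)[:,:,::-1])
t=cv2.imread("pics/top2.png")[125:215,240:340];s=cv2.imread("pics/scene2.png")[205:305,250:350]
cv2.imwrite("pics/c2.png",np.hstack([cv2.resize(t,(400,360),interpolation=cv2.INTER_CUBIC),cv2.resize(s,(400,400),interpolation=cv2.INTER_CUBIC)[:360]]))
h=(.4997,.0652);a=np.linspace(0,2*np.pi,73)
p=np.vstack([proj("scene",np.c_[h[0]+.03*np.cos(a),h[1]+.03*np.sin(a),0*a+z]) for z in(.02,.044)]);print(p.min(0),p.max(0))
E
```

```text
clock: 13.2
position: [0.4998, 0.0655, 0.1144]
tcp_rot: [-0.378, 0.926, -0.0, 0.0]
wrist_force: [0.9, -0.5, 0.9]
width: 1.001
gripper_force: 0.0
clock: 14.2
position: [0.4453, 0.1214, 0.1229]
tcp_rot: [-0.378, 0.926, -0.0, 0.0]
wrist_force: [0.4, -0.1, -1.2]
width: 1.0
gripper_force: 0.0
[288.30608227 240.40046691] [314.41030436 268.36068643]
```

View pics/c2.png

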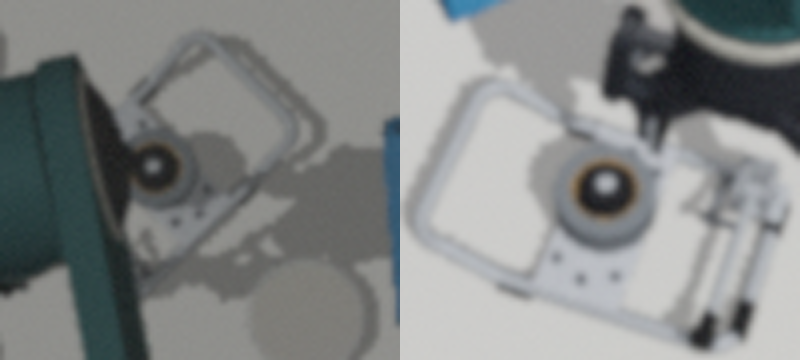

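The crop shows the roll flat on the shoulder (scene crop 606,198), with the hub's tip through the core. Next is the toe.

```bash
python3 plan.py .487 .162 .1 134.3; python3 plan.py .487 .162 .032
```

```text
t 14.3 pos [0.4454 0.1212 0.1228] yaw_y 134.35 shift/10cm [-0.583  0.001  0.228] w 0.997 F [ 0.9  0.2 -0.1]
twist 0.0003
t 14.3 pos [0.4454 0.1212 0.1228] yaw_y 134.35 shift/10cm [-0.583  0.002  0.908] w 0.997 F [ 0.9  0.2 -0.1]
```

```bash
python3 -m crank '[[[-0.1,0,0],0],[[-0.2,0,0],0],[[-0.32,0,0.03],0],[[-0.44,0,0.08],0],[[-0.54,0,0.14],0],[[-0.58,0,0.22],0],[[-0.583,0,0.32],0],[[-0.583,0,0.42],0],[[-0.583,0,0.52],0],[[-0.583,0,0.56],0]]' 0 20
python3 -m crank '[[[0,0,0.03],0],[[0,0,0.07],0],[[0,0,0.12],0],[[0,0,0.17],0],[[0,0,0.22],0],[[0,0,0.27],0],[[0,0,0.31],0],[[0,0,0.34],0],[[0,0,0.345],0],[[0,0,0.345],0]]'
python3 plan.py .487 .162 .032
python3 -m crank '[[[0,0,0],0],[[0,0,0],0],[[0,0,0],0],[[0,0,0],0],[[0,0,0],0],[[0,0,0],0],[[0,0,0],0],[[0,0,0],0],[[0,0,0],0],[[0,0,0],0]]' 1 20
python3 - <<'E'
from m import *
cv2.imwrite("pics/scene3.png",ctrl.read_camera("scene")[:,:,::-1])
s=cv2.imread("pics/scene3.png")[215:315,250:360]
cv2.imwrite("pics/c3.png",cv2.resize(s,(660,600),interpolation=cv2.INTER_CUBIC))
E
```

```text
clock: 15.3
position: [0.4863, 0.1617, 0.0654]
tcp_rot: [-0.377, 0.926, 0.0, -0.001]
wrist_force: [0.5, 0.5, 0.1]
width: 0.502
gripper_force: 0.0
clock: 16.3
position: [0.4869, 0.1621, 0.0323]
tcp_rot: [-0.378, 0.926, -0.0, -0.0]
wrist_force: [-0.0, 0.4, -0.7]
width: 0.499
gripper_force: 0.0
t 16.3 pos [0.4869 0.1621 0.0323] yaw_y 134.36 shift/10cm [ 0.    -0.001  0.003] w 0.499 F [-0.   0.4 -0.7]
clock: 17.3
position: [0.4871, 0.1621, 0.0325]
tcp_rot: [-0.378, 0.926, 0.0, 0.0]
wrist_force: [0.3, 2.3, 3.4]
width: 0.164
gripper_force: 19.6
```

View pics/c3.png

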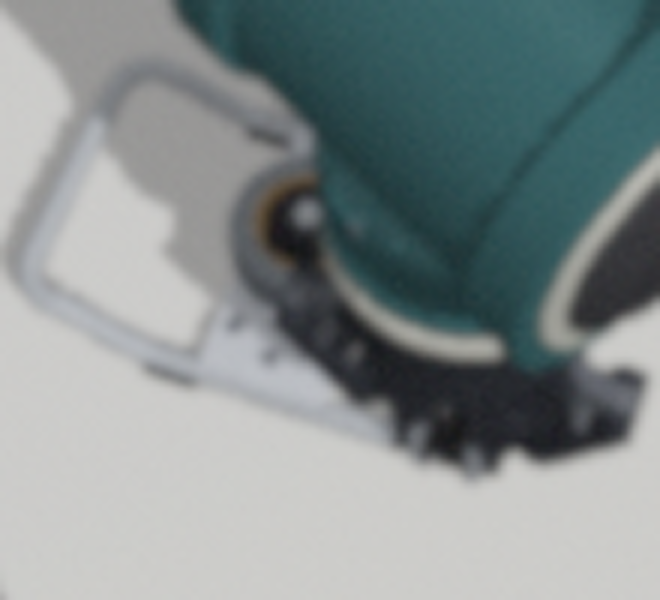

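The crop shows the fingers closed at the toe (about 450,440) with a 14 mm gap, which fits the ball. Now I'll swing it along its arc.

```bash
python3 -m crank '[[[0.002,0,-0.066],0],[[0.009,0,-0.133],0],[[0.021,0,-0.198],0],[[0.037,0,-0.263],0],[[0.058,0,-0.326],0],[[0.082,0,-0.387],0],[[0.112,0,-0.447],0],[[0.145,0,-0.505],0],[[0.182,0,-0.56],0],[[0.223,0,-0.612],0]]'
python3 -m crank '[[[0.045,0,-0.049],0],[[0.093,0,-0.095],0],[[0.144,0,-0.138],0],[[0.198,0,-0.177],0],[[0.254,0,-0.212],0],[[0.313,0,-0.243],0],[[0.374,0,-0.27],0],[[0.436,0,-0.292],0],[[0.5,0,-0.311],0],[[0.565,0,-0.324],0]]'
```

```text
clock: 18.35
position: [0.4708, 0.1462, 0.094]
tcp_rot: [-0.378, 0.926, -0.0, 0.0]
wrist_force: [-0.4, -0.6, -1.4]
width: 0.164
gripper_force: 19.5
clock: 19.35
position: [0.4303, 0.1067, 0.1263]
tcp_rot: [-0.378, 0.926, 0.0, 0.0]
wrist_force: [-0.2, 3.4, 2.7]
width: 0.161
gripper_force: 19.6
```

```bash
python3 -m crank '[[[0,0,0],0],[[0,0,0],0],[[0,0,0],0],[[0,0,0],0],[[0,0,0],0],[[0,0,0],0],[[0,0,-0.1],0],[[0,0,-0.3],0],[[0,0,-0.5],0],[[0,0,-0.6],0]]' 0 20
python3 plan.py .568 -.009 .186 134.3
python3 -m crank '[[[0,-0.1,0],0],[[0,-0.2,0],0],[[0,-0.3,0],0],[[0,-0.4,0],0],[[0,-0.5,0],0],[[0,-0.6,0],0],[[0,-0.7,0],0],[[0,-0.8,0],0],[[0,-0.9,0],0],[[0,-1,0],0]]'
python3 - <<'E'
from m import *
for n in("scene","top"): cv2.imwrite(f"pics/{n}4.png",ctrl.read_camera(n)[:,:,::-1])
t=cv2.imread("pics/top4.png")[125:215,240:340];s=cv2.imread("pics/scene4.png")[205:305,250:350]
cv2.imwrite("pics/c4.png",np.hstack([cv2.resize(t,(400,360),interpolation=cv2.INTER_CUBIC),cv2.resize(s,(400,400),interpolation=cv2.INTER_CUBIC)[:360]]))
E
```

```text
clock: 20.35
position: [0.431, 0.1071, 0.1882]
tcp_rot: [-0.378, 0.926, -0.0, 0.001]
wrist_force: [-0.1, 0.2, 0.0]
width: 0.499
gripper_force: 0.0
t 20.35 pos [0.431  0.1071 0.1882] yaw_y 134.36 shift/10cm [-0.167 -1.787  0.025] w 0.499 F [-0.1  0.2  0. ]
twist 0.0004
clock: 21.35
position: [0.5011, 0.0348, 0.1859]
tcp_rot: [-0.378, 0.926, -0.0, 0.0]
wrist_force: [-1.2, 0.2, 0.2]
width: 0.501
gripper_force: 0.0
```

View pics/c4.png

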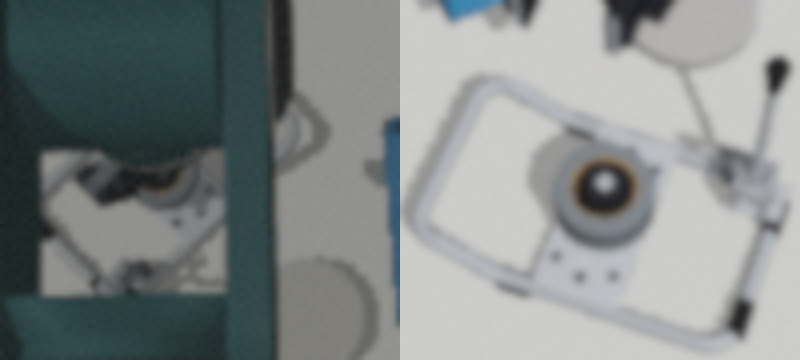

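The crop shows the kickstand standing out past upright with its toe at about scene (344,222). The roll is still on its hub. I'll check the angle and the handle.

```bash
python3 - <<'E'
from m import *
R=lambda y:np.array([[np.cos(y),-np.sin(y)],[np.sin(y),np.cos(y)]])
h=np.array([.4998,.0655]);y=np.radians(-45.7)
for a in(1.57,1.8,1.9): print(a,proj("scene",[*(h+R(y)@np.array([-.078,-.036+.095*np.cos(a)])),.026+.095*np.sin(a)]))
g=cv2.cvtColor(cv2.imread("pics/scene4.png"),6)
print("dark toe",blobs(None,(g<60).astype(np.uint8)*255,(336,214,352,232),5))
print("handle exp",proj("scene",[[*(h+R(y)@np.array([.1,v])),.024] for v in(-.03,0,.03)]))
# sample brightness across bar along image direction of stand x at 5 points
for v in(-.03,-.015,0,.015,.03):
    d=np.arange(-.02,.0201,.002); p=proj("scene",[[*(h+R(y)@np.array([.1+k,v])),.024] for k in d]).astype(np.float32)
    print(v,cv2.remap(g,p[:,:1],p[:,1:],cv2.INTER_LINEAR)[:,0])
E
```

```text
1.57 [[340.57353279 232.30587829]]
1.8 [[343.42979221 224.73399508]]
1.9 [[344.55244489 221.99615498]]
dark toe [(343.8666666666667, 222.97777777777776, 7.5, (343, 221, 3, 6))]
handle exp [[267.50102416 232.98158481]
 [262.47540851 243.24587324]
 [257.26217122 253.89335902]]
-0.03 [203 203 203 204 203 203 200 194 186 182 179 176 169 159 154 153 157 171
 186 196 201]
-0.015 [204 204 203 204 204 203 201 195 188 182 180 175 168 160 151 152 158 168
 184 195 200]
0 [204 204 204 204 204 202 200 197 189 183 180 176 169 157 152 152 156 168
 182 193 201]
0.015 [204 203 204 204 204 203 202 197 191 185 181 177 167 158 151 151 155 166
 180 194 201]
0.03 [204 204 204 204 204 202 200 195 188 182 179 175 168 158 152 152 157 167
 183 194 200]
```

```bash
python3 plan.py .5692 -.006 .026 134.3; python3 - <<'E'
import numpy as np
t=np.linspace(0,np.pi/2,51);Y=(.2-(.2*np.cos(t)-.024*np.sin(t)))*10;Z=-(.2*np.sin(t)+.024*np.cos(t)-.024)*10
for k in range(5):
    print(k,[[round(Y[10*k+i]-Y[10*k],3),round(Z[10*k+i]-Z[10*k],3)] for i in range(1,11)])
E
```

```text
t 21.45 pos [0.5012 0.0347 0.1858] yaw_y 134.31 shift/10cm [-0.203 -0.766  1.598] w 0.503 F [ 1.2  0.  -0.4]
twist 0.0001
0 [[np.float64(0.009), np.float64(-0.063)], [np.float64(0.019), np.float64(-0.125)], [np.float64(0.031), np.float64(-0.187)], [np.float64(0.046), np.float64(-0.249)], [np.float64(0.062), np.float64(-0.31)], [np.float64(0.08), np.float64(-0.371)], [np.float64(0.101), np.float64(-0.431)], [np.float64(0.123), np.float64(-0.49)], [np.float64(0.146), np.float64(-0.548)], [np.float64(0.172), np.float64(-0.606)]]
1 [[np.float64(0.027), np.float64(-0.057)], [np.float64(0.057), np.float64(-0.113)], [np.float64(0.088), np.float64(-0.168)], [np.float64(0.12), np.float64(-0.222)], [np.float64(0.155), np.float64(-0.276)], [np.float64(0.191), np.float64(-0.328)], [np.float64(0.229), np.float64(-0.378)], [np.float64(0.268), np.float64(-0.428)], [np.float64(0.309), np.float64(-0.476)], [np.float64(0.351), np.float64(-0.523)]]
2 [[np.float64(0.044), np.float64(-0.046)], [np.float64(0.089), np.float64(-0.09)], [np.float64(0.135), np.float64(-0.133)], [np.float64(0.183), np.float64(
[... 375 characters left out ...]
5)], [np.float64(0.228), np.float64(-0.109)], [np.float64(0.287), np.float64(-0.132)], [np.float64(0.347), np.float64(-0.153)], [np.float64(0.407), np.float64(-0.172)], [np.float64(0.468), np.float64(-0.189)], [np.float64(0.53), np.float64(-0.204)], [np.float64(0.592), np.float64(-0.217)]]
4 [[np.float64(0.062), np.float64(-0.011)], [np.float64(0.125), np.float64(-0.021)], [np.float64(0.188), np.float64(-0.028)], [np.float64(0.251), np.float64(-0.033)], [np.float64(0.314), np.float64(-0.037)], [np.float64(0.377), np.float64(-0.038)], [np.float64(0.44), np.float64(-0.037)], [np.float64(0.504), np.float64(-0.035)], [np.float64(0.567), np.float64(-0.03)], [np.float64(0.63), np.float64(-0.024)]]
```

```bash
python3 -m crank '[[[-0.03,-0.1,0.05],0],[[-0.06,-0.22,0.1],0],[[-0.1,-0.35,0.15],0],[[-0.14,-0.48,0.2],0],[[-0.17,-0.6,0.3],0],[[-0.2,-0.7,0.4],0],[[-0.203,-0.75,0.5],0],[[-0.203,-0.766,0.6],0],[[-0.203,-0.766,0.7],0],[[-0.203,-0.766,0.75],0]]'
python3 -m crank '[[[0,0,0.07],0],[[0,0,0.17],0],[[0,0,0.28],0],[[0,0,0.39],0],[[0,0,0.5],0],[[0,0,0.6],0],[[0,0,0.7],0],[[0,0,0.78],0],[[0,0,0.83],0],[[0,0,0.845],0]]'
python3 -m crank '[[[0,0,0],0],[[0,0,0],0],[[0,0,0],0],[[0,0,0],0],[[0,0,0],0],[[0,0,0],0],[[0,0,0],0],[[0,0,0],0],[[0,0,0],0],[[0,0,0],0]]' 1 25
python3 plan.py .5692 -.006 .026
```

```text
clock: 22.45
position: [0.568, -0.0049, 0.1096]
tcp_rot: [-0.378, 0.926, 0.0, -0.001]
wrist_force: [-0.2, -0.1, 0.2]
width: 0.497
gripper_force: 0.0
clock: 23.45
position: [0.5684, -0.0051, 0.0258]
tcp_rot: [-0.378, 0.926, 0.0, -0.0]
wrist_force: [-0.3, -0.6, 0.5]
width: 0.5
gripper_force: 0.0
clock: 24.45
position: [0.5689, -0.0052, 0.0268]
tcp_rot: [-0.377, 0.926, -0.0, 0.0]
wrist_force: [0.1, -1.0, 5.6]
width: 0.11
gripper_force: 25.1
t 24.45 pos [ 0.5689 -0.0052  0.0268] yaw_y 134.36 shift/10cm [ 0.004 -0.008  0.008] w 0.11 F [ 0.1 -1.   5.6]
```

Bar gripped (9.4 mm gap). I'll raise in steps of 18 degrees.

```bash
python3 -m crank '[[[0,0.009,-0.063],0],[[0,0.019,-0.125],0],[[0,0.031,-0.187],0],[[0,0.046,-0.249],0],[[0,0.062,-0.31],0],[[0,0.08,-0.371],0],[[0,0.101,-0.431],0],[[0,0.123,-0.49],0],[[0,0.146,-0.548],0],[[0,0.172,-0.606],0]]'
python3 -m crank '[[[0,0.027,-0.057],0],[[0,0.057,-0.113],0],[[0,0.088,-0.168],0],[[0,0.12,-0.222],0],[[0,0.155,-0.276],0],[[0,0.191,-0.328],0],[[0,0.229,-0.378],0],[[0,0.268,-0.428],0],[[0,0.309,-0.476],0],[[0,0.351,-0.523],0]]'
python3 - <<'E'
from m import *
cv2.imwrite("pics/scene5.png",ctrl.read_camera("scene")[:,:,::-1])
cv2.imwrite("pics/c5.png",cv2.resize(cv2.imread("pics/scene5.png")[185:315,240:380],(700,600),interpolation=cv2.INTER_CUBIC))
E
```

```text
clock: 25.45
position: [0.5565, 0.0073, 0.0876]
tcp_rot: [-0.378, 0.926, -0.0, 0.0]
wrist_force: [1.9, -2.2, -3.2]
width: 0.109
gripper_force: 24.3
clock: 26.45
position: [0.5319, 0.0325, 0.1399]
tcp_rot: [-0.377, 0.926, -0.0, 0.0]
wrist_force: [3.3, -3.2, -0.4]
width: 0.1
gripper_force: 24.4
```

View pics/c5.png

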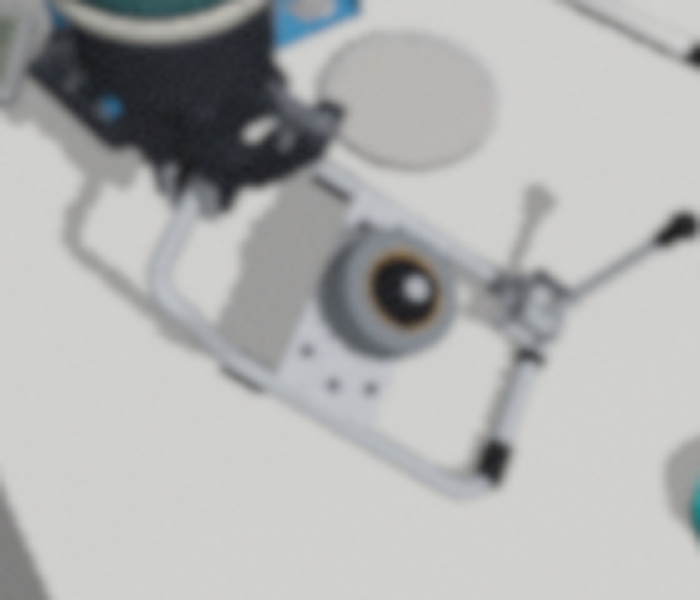

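The crop shows the stand tilted about 36° with its foot rail on the table (foot at about 490,462) and the roll on its hub. Continuing.

```bash
python3 -m crank '[[[0,0.044,-0.046],0],[[0,0.089,-0.09],0],[[0,0.135,-0.133],0],[[0,0.183,-0.174],0],[[0,0.232,-0.214],0],[[0,0.283,-0.252],0],[[0,0.334,-0.289],0],[[0,0.387,-0.324],0],[[0,0.441,-0.358],0],[[0,0.496,-0.389],0]]'
python3 -m crank '[[[0,0.056,-0.03],0],[[0,0.112,-0.058],0],[[0,0.17,-0.085],0],[[0,0.228,-0.109],0],[[0,0.287,-0.132],0],[[0,0.347,-0.153],0],[[0,0.407,-0.172],0],[[0,0.468,-0.189],0],[[0,0.53,-0.204],0],[[0,0.592,-0.217],0]]'
python3 -c "
from m import *
im=ctrl.read_camera('scene')[:,:,::-1];cv2.imwrite('pics/scene6.png',im);print(ctrl.sense()['wrist_force'])"
```

```text
clock: 27.5
position: [0.4977, 0.0678, 0.1797]
tcp_rot: [-0.377, 0.926, -0.001, 0.001]
wrist_force: [5.5, -6.1, 9.3]
width: 0.104
gripper_force: 25.3
clock: 28.5
position: [0.456, 0.1104, 0.2015]
tcp_rot: [-0.378, 0.926, -0.0, 0.001]
wrist_force: [2.1, -2.6, 12.9]
width: 0.101
gripper_force: 26.6
[ 2.41375963 -2.23414151  9.72411195]
```

```bash
python3 -m crank '[[[0,0.062,-0.011],0],[[0,0.125,-0.021],0],[[0,0.188,-0.028],0],[[0,0.251,-0.033],0],[[0,0.314,-0.037],0],[[0,0.377,-0.038],0],[[0,0.44,-0.037],0],[[0,0.504,-0.035],0],[[0,0.567,-0.03],0],[[0,0.62,-0.026],0]]'
python3 - <<'E'
from m import *
for n in("scene","top"): cv2.imwrite(f"pics/{n}7.png",ctrl.read_camera(n)[:,:,::-1])
cv2.imwrite("pics/c7.png",cv2.resize(cv2.imread("pics/scene7.png")[160:310,240:400],(640,600),interpolation=cv2.INTER_CUBIC))
s=ctrl.sense();print(s["wrist_force"],s["position"])
E
```

```text
clock: 29.55
position: [0.4123, 0.1551, 0.2039]
tcp_rot: [-0.378, 0.926, 0.0, 0.001]
wrist_force: [1.2, 1.1, 10.2]
width: 0.102
gripper_force: 27.3
[-0.54387432  1.66851754 10.10118707] [0.41218236 0.15529339 0.20386803]
```

View pics/c7.png

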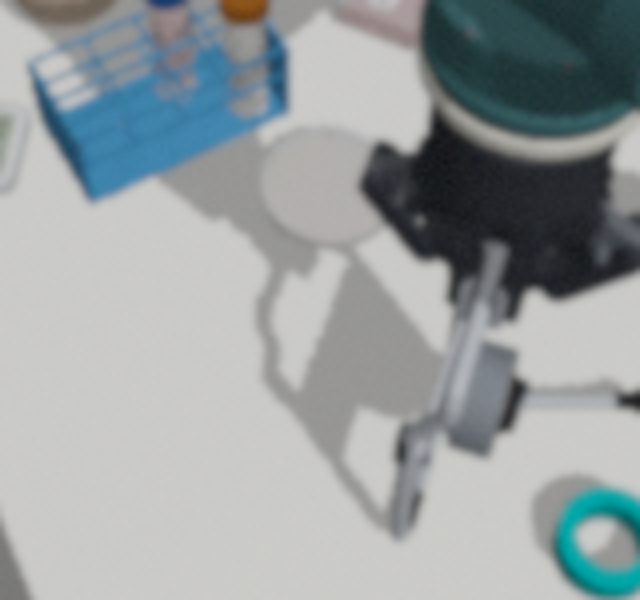

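The crop shows the stand upright and held by the bar, the roll on the hub, the kickstand pointing out (toe at the right edge), and the near foot at about (410,505). I'll check plumbness numerically: the bar is known from the arm, so the foot position gives the tilt.

```bash
python3 - <<'E'
from m import *
xd=np.array([.698,-.716]);yd=np.array([.716,.698]);bar=np.array([.4122,.1553])
def W(L,th):
    x,y,z=np.array(L)/1000; X=lambda x,z:x*np.cos(th)-z*np.sin(th); Z=lambda x,z:x*np.sin(th)+z*np.cos(th)
    o=bar-xd*X(.2,.024); return [*(o+xd*X(x,z)+yd*y),Z(x,z)]
for d in(86,90,94):
    th=np.radians(d);print(d,{k:np.round(proj("scene",W(L,th))[0],1).tolist() for k,L in dict(foot=(4,34,6),footbot=(0,34,0),toe=(22,-66.7,115.9),hubtip=(100,0,52),tube60=(60,55,5.5),tube30=(30,55,5.5),tube150=(150,55,5.5)).items()})
im=cv2.imread("pics/scene7.png");g=im.max(2)
for th in(60,75,95):print(th,[np.round(v[:3],1).tolist()+[v[3]] for v in blobs(im,(g<th).astype(np.uint8)*255,(330,240,420,300),4)])
cv2.imwrite("pics/c8.png",cv2.resize(im[220:310,325:415],(600,600),interpolation=cv2.INTER_CUBIC))
E
```

```text
86 {'foot': [346.4, 288.7], 'footbot': [343.9, 288.6], 'toe': [404.8, 260.3], 'hubtip': [372.8, 262.2], 'tube60': [343.6, 287.1], 'tube30': [343.6, 292.6], 'tube150': [343.8, 268.3]}
90 {'foot': [340.6, 286.9], 'footbot': [338.0, 286.7], 'toe': [398.9, 260.3], 'hubtip': [369.3, 261.9], 'tube60': [339.2, 285.6], 'tube30': [338.3, 290.9], 'tube150': [342.0, 267.8]}
94 {'foot': [334.9, 285.0], 'footbot': [332.3, 284.8], 'toe': [392.9, 260.1], 'hubtip': [365.9, 261.7], 'tube60': [334.8, 284.3], 'tube30': [333.2, 289.2], 'tube150': [340.3, 267.4]}
60 [[399.0, 259.8, 6.5, (396, 259, 6, 3)]]
75 [[398.6, 259.6, 12.0, (395, 258, 7, 4)], [367.6, 260.6, 20.0, (365, 256, 6, 11)]]
95 [[398.6, 259.6, 16.5, (395, 258, 8, 4)], [367.5, 260.3, 29.0, (365, 255, 6, 12)]]
```

View pics/c8.png

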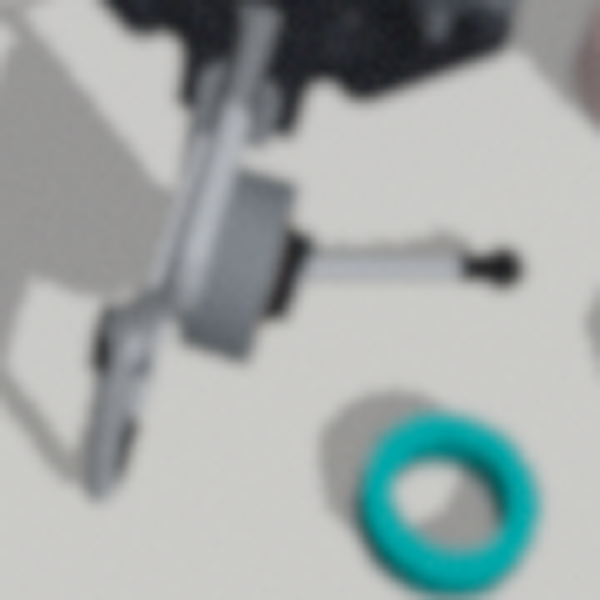

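The crop agrees with plumb: toe seen at x≈399.5 px, where 90° predicts 398.9 and each degree is 1.5 px. I'll hold one second, check and hand in.

```bash
python3 -m crank '[[[0,0,0],0],[[0,0,0],0],[[0,0,0],0],[[0,0,0],0],[[0,0,0],0],[[0,0,0],0],[[0,0,0],0],[[0,0,0],0],[[0,0,0],0],[[0,0,0],0]]' && python3 - <<'E'
from m import *
g=ctrl.read_camera("scene").max(2);b=blobs(None,(g<75).astype(np.uint8)*255,(385,240,420,275),4);print(b)
if b and abs(b[0][0]-398.6)<1.5: print(ctrl.sign_off())
E
```

```text
clock: 30.65
position: [0.4125, 0.155, 0.2039]
tcp_rot: [-0.378, 0.926, 0.0, 0.001]
wrist_force: [-0.0, 1.7, 10.9]
width: 0.104
gripper_force: 27.3
[(398.5972222222222, 259.63888888888886, 12.0, (395, 258, 7, 4))]
the job is handed in; nothing more can be done
None
```

I handed the job in at about 31 s: the small grey roll is on the hub, the kickstand is at its stop, and the arm is holding the stand by its handle bar, plumb to about 1° by camera; the hand-in call returned no verdict.

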